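# Rank the cast bell sinkers in the boat's sinker rack

## Robot

A 6-joint arm with a two-finger parallel gripper is mounted at the origin on the work surface. World frame = base frame: x ahead of the robot, y to its left, z up, the work surface at z = 0. Lengths are in mm, angles in rad, forces in N, time in s.
With the tool pointing down it reaches from about 350 to 975 mm from the base axis. Payload 7.1 kg.
Tool frame: the origin (TCP) lies at the very end of the fingers, on their centre line; the grasp point (between the pads) lies 19 mm behind it; x points along the fingers, y is the direction in which the jaws open and shut, and the axes are right-handed (so a half turn about x gives the same grasp; the last joint's range is limited). The gripper opens to 88 mm and grips with 3 to 60 N. Pads are 20 mm wide; open, the fingers measure 115 mm over their backs; the gripper's body (75 mm by 178 mm) begins 61 mm behind the grasp point.
Start: joints at [1.144, 0.423, 1.63, -0, 1.089, -0.019], TCP at [247.837, 573.744, 222.675] pointing down, gripper open.
Joint ranges: [-3, 3], [-0.9, 2.11], [0.09, 2.58], [-1.31, 4.45], [0.11, 2.69], [-2.54, 2.54]. Speed limits (rad/s): [2.39, 2.39, 3.01, 3.14, 3.14, 3.14].

## Interface

Orientations are given as a rotation vector (axis times angle).
In Python, from workcell import ctrl gives the robot as it stands. The module is installed in compiled form; this text tells all that it offers.
- The arm moves only by the tool carry_out, never from a script. Its argument "commands" is a list of rows, each a list of 6 numbers: the shift along the tool's x, y, z in m, then the turn, a rotation vector about the tool's x, y, z in degrees. In form: [[tx, ty, tz, rx, ry, rz], ...]. A call has 1 to 8 rows; each row shifts and turns the pose as measured when the row begins, along the tool's axes as they then stand; what a row does not reach is not made up. A row lasts 1/8 s, in which the tool goes at most 62.5 mm and 10.7 degrees, less where a joint would pass 70% of its speed; a pose out of reach is approached as far as the arm can. A call with a gripper value outside its range is refused whole. "grip" is the closure, from 0 (fully open) to 1 (shut), set as the call begins (left out, the last holds). The fingers move at their own pace and stop on an object; the grip force is fixed at half the most. Time passes only in rows, so rows that do not move let the fingers close. It gives the time, the measured TCP pose, the force and the opening at its end, in the units of the state.
- ctrl.get_obs(): the state, without advancing time (a new reading comes with each control period).
- ctrl.get_image(name): name is "side" or "top" or "wrist"; returns a dict with "pixels" (420x560x3 uint8, blue, green, red), "intrinsics" (3x3 intrinsics, pixels), "rvec" (rotation vector, rad) and "tvec" (3), from world to camera coordinates, as OpenCV has them. Camera axes: x right, y down, z forward; pixel columns grow to the right and rows downward; lengths in mm; the calibration is good to about 2 mm. A picture is of the moment at which its call begins. There is no depth.
- ctrl.close_job(): hands the job in, once; it reports no verdict.
The state is a dict: "t": time; "qpos": joint angles; "qvel": joint speeds; "joint_torque": joint torques, N m; "ee_pos": TCP position; "orientation": TCP orientation; "ft_force": force on the tool from outside, world axes, zero at the start; "moment": the same for the moment, N m; "width": finger opening in mm.
Only numpy, scipy, OpenCV 4.12 (cv2) and the standard library are available. Lean on these libraries where they do the work, as an engineer would, in place of code of your own. Each camera call takes 0.05 s, during which the arm holds its last target. There are 200 camera calls.

## Task

The lead bell sinkers from the last casting have cooled: stand all four upright in the rubber cups of the rack, one to a cup, in order of size, with the biggest in the end cup next to the chrome mould and so on down to the smallest in the cup at the other end. Set each one down rather than dropping it, and leave the mould and the white bait cup where they stand.

Things in the scene. Friction and masses are not known exactly. Their poses are not given: they have to be found in the camera images.
- sinker_small_mid (a point): The smallest of four plain lead-grey bell-shaped sinkers, 24 mm across and 48 mm tall, about 0.12 kg: flat foot, round straight-sided body up to about half its height, then shoulders drawn in to a small brass eye (top 9 mm). The point is its centre, half-way up (24 mm above its foot), z upward along it. At the start it stands upright on a cork mat 4 mm thick that lies flat on the shelf, with at least 25 mm clear around it.
- sinker_medium_mid (a point): The second smallest of four plain lead-grey bell-shaped sinkers, 29 mm across and 58 mm tall, about 0.22 kg: flat foot, round straight-sided body up to about half its height, then shoulders drawn in to a small brass eye (top 9 mm). The point is its centre, half-way up (29 mm above its foot), z upward along it. At the start it stands upright on a cork mat 4 mm thick that lies flat on the shelf, with at least 25 mm clear around it.
- sinker_large_mid (a point): The second biggest of four plain lead-grey bell-shaped sinkers, 35 mm across and 68 mm tall, about 0.39 kg: flat foot, round straight-sided body up to about half its height, then shoulders drawn in to a small brass eye (top 9 mm). The point is its centre, half-way up (34 mm above its foot), z upward along it. At the start it stands upright on a cork mat 4 mm thick that lies flat on the shelf, with at least 25 mm clear around it.
- sinker_biggest_mid (a point): The biggest of four plain lead-grey bell-shaped sinkers, 41 mm across and 78 mm tall, about 0.62 kg: flat foot, round straight-sided body up to about half its height, then shoulders drawn in to a small brass eye (top 9 mm). The point is its centre, half-way up (39 mm above its foot), z upward along it. At the start it stands upright on a cork mat 4 mm thick that lies flat on the shelf, with at least 25 mm clear around it.
- cup_1: Shallow round black rubber cup, number 1 of four in one row about 76 mm apart on a dark wooden rack strip 12 mm thick (cup_1 and cup_4 are the ends of the row, cup_2 and cup_3 lie between in that order). 70 mm across outside, 58 mm inside; origin at the centre of its underside, z up, x along the row; flat inner floor 4 mm above the origin (16 mm above the shelf), rim 8 mm above the origin. Fixed; empty at the start.
- cup_2: Shallow round black rubber cup, number 2 of four in one row about 76 mm apart on a dark wooden rack strip 12 mm thick (cup_1 and cup_4 are the ends of the row, cup_2 and cup_3 lie between in that order). 70 mm across outside, 58 mm inside; origin at the centre of its underside, z up, x along the row; flat inner floor 4 mm above the origin (16 mm above the shelf), rim 8 mm above the origin. Fixed; empty at the start.
- cup_3: Shallow round black rubber cup, number 3 of four in one row about 76 mm apart on a dark wooden rack strip 12 mm thick (cup_1 and cup_4 are the ends of the row, cup_2 and cup_3 lie between in that order). 70 mm across outside, 58 mm inside; origin at the centre of its underside, z up, x along the row; flat inner floor 4 mm above the origin (16 mm above the shelf), rim 8 mm above the origin. Fixed; empty at the start.
- cup_4: Shallow round black rubber cup, number 4 of four in one row about 76 mm apart on a dark wooden rack strip 12 mm thick (cup_1 and cup_4 are the ends of the row, cup_2 and cup_3 lie between in that order). 70 mm across outside, 58 mm inside; origin at the centre of its underside, z up, x along the row; flat inner floor 4 mm above the origin (16 mm above the shelf), rim 8 mm above the origin. Fixed; empty at the start.
- mould: Shiny chrome sinker mould: a closed two-part metal block 150 x 54 mm and 78 mm high with a pair of wooden handles 110 mm long sticking out of one short side, standing on the shelf about 90 mm (centre to centre) beyond the cup at one end of the row (either end; a blue mug 76 mm across and 80 mm high stands beyond the other end). Origin at the centre of the block's underside, x along its long side, handles towards -x. Loose, 1.7 kg.
- bait_cup: Round white plastic bait cup with a cover and a red press button on top, 62 mm across, 49 mm high, standing on the cork mat among the sinkers and a flat line spool (58 mm across, 24 mm high). Origin at the centre of its underside. Loose, light.
Not all that is in view belongs to the job. Leave any green look-alike of the part that bears sinker_large_mid alone.

How it is judged (in metres and radians):
At the end, for the whole second after the job is handed in: Counting from the cup next to the mould, the biggest, second biggest, second smallest and smallest sinker stand in the first, second, third and fourth cup: centre within 18 mm of the cup's centre line, foot on the cup's floor (within 4 mm), upright within 0.1 rad and at rest (angle between each of sinker_biggest_mid, sinker_large_mid, sinker_medium_mid, sinker_small_mid's own z axis and vertical below 0.1 rad and linear speed of each of sinker_biggest, sinker_large, sinker_medium, sinker_small below 0.02 m/s and ((horizontal distance between mould and cup_1 below 0.2 m and horizontal distance between sinker_biggest_mid and cup_1 below 0.018 m and z of sinker_biggest_mid in the frame of cup_1 between 0.039 and 0.047 m and horizontal distance between sinker_large_mid and cup_2 below 0.018 m and z of sinker_large_mid in the frame of cup_2 between 0.034 and 0.042 m and horizontal distance between sinker_medium_mid and cup_3 below 0.018 m and z of sinker_medium_mid in the frame of cup_3 between 0.029 and 0.037 m and horizontal distance between sinker_small_mid and cup_4 below 0.018 m and z of sinker_small_mid in the frame of cup_4 between 0.024 and 0.032 m) or (not (horizontal distance between mould and cup_1 below 0.2 m) and horizontal distance between sinker_biggest_mid and cup_4 below 0.018 m and z of sinker_biggest_mid in the frame of cup_4 between 0.039 and 0.047 m and horizontal distance between sinker_large_mid and cup_3 below 0.018 m and z of sinker_large_mid in the frame of cup_3 between 0.034 and 0.042 m and horizontal distance between sinker_medium_mid and cup_2 below 0.018 m and z of sinker_medium_mid in the frame of cup_2 between 0.029 and 0.037 m and horizontal distance between sinker_small_mid and cup_1 below 0.018 m and z of sinker_small_mid in the frame of cup_1 between 0.024 and 0.032 m))); the robot touches nothing.
It fails at once if a sinker is dropped or flung: it moves faster than 0.7 m/s with no finger on it (a fall of 25 mm) ((linear speed of sinker_biggest above 0.7 m/s and contact force between the fingers and sinker_biggest below 0.01 N) or (linear speed of sinker_large above 0.7 m/s and contact force between the fingers and sinker_large below 0.01 N) or (linear speed of sinker_medium above 0.7 m/s and contact force between the fingers and sinker_medium below 0.01 N) or (linear speed of sinker_small above 0.7 m/s and contact force between the fingers and sinker_small below 0.01 N)).
It fails at once if the mould is shifted by more than 15 mm (distance of mould from where it was at the start of the episode above 0.015 m).
It fails at once if the bait cup is shifted by more than 15 mm (distance of bait_cup from where it was at the start of the episode above 0.015 m).
It also fails if it takes over 112 s, if anything falls off the work surface, if the arm or the gripper's body presses on something with over 40 N, if the wrist force passes 120 N, or if a joint passes its speed limit or range.

## Working session

There is one attempt and no reset: what is moved stays moved. The work goes in short steps, Python scripts to look and compute and a tool call to move; the robot and the scene stay as the last step left them, time stands still between calls to the robot, and variables do not carry over. Pictures are saved under pics/ and viewed, about 12 in all and at most 16, crops included, and the job is handed in when it is done.

Besides the shell and the picture viewer there is one more tool, called after "Emit:" as a command line: name --pt "numbers of a row" for each row, then --argument value for the rest. carry_out: Moves the arm, as the interface text tells. Its arguments: {"type":"object","properties":{"commands":{"type":"array"},"grip":{"type":"number"}},"required":["commands"]}

```bash
mkdir -p pics; cat > h.py <<'E'
import numpy as np, cv2
from workcell import ctrl
def grab(n,f=None):
    d=ctrl.get_image(n)
    d={k:np.array(v) for k,v in d.items() if k in('pixels','intrinsics','rvec','tvec')}
    np.savez('%s.npz'%n,**d)
    if f: cv2.imwrite('pics/'+f,d['pixels'])
    return d
def load(n): return dict(np.load('%s.npz'%n))
def ray(d,u,v):
    R=cv2.Rodrigues(d['rvec'].astype(float))[0]; t=d['tvec'].reshape(3).astype(float)
    return -R.T@t, R.T@np.linalg.inv(d['intrinsics'])@np.array([u,v,1.])
def onz(d,u,v,z):
    c,r=ray(d,u,v); return c+r*(z-c[2])/r[2]
def proj(d,P):
    return cv2.projectPoints(np.array(P,float).reshape(-1,3),d['rvec'].astype(float),d['tvec'].astype(float),d['intrinsics'].astype(float),None)[0].reshape(-1,2)
E
python3 - <<'E'
from h import *
a=grab('top','top0.png'); b=grab('side','side0.png'); grab('wrist')
for n in('top','side','wrist'):
    d=load(n); print(n,ray(d,280,210))
o=ctrl.get_obs(); print(o['t'],o['ee_pos'],o['orientation'],o['width'],o['ft_force'])
E
```

```text
top (array([458.06735584, -30.16999634, 767.84456112]), array([ 0.12626527,  0.04455482, -0.99108229]))
side (array([ 370.03912293, -523.54704711,  754.31599954]), array([ 0.20292611,  0.59089038, -0.7809925 ]))
wrist (array([188.56878368, 599.56308571, 384.3302724 ]), array([ 0.22976859, -0.10701449, -0.96741407]))
0.15 [247.68322851 573.35711548 222.08993954] [ 0.3189545   1.54725674 -0.32080486] 88.21342159289827 [0.064342   0.07862369 0.71207332]
```

View pics/top0.png

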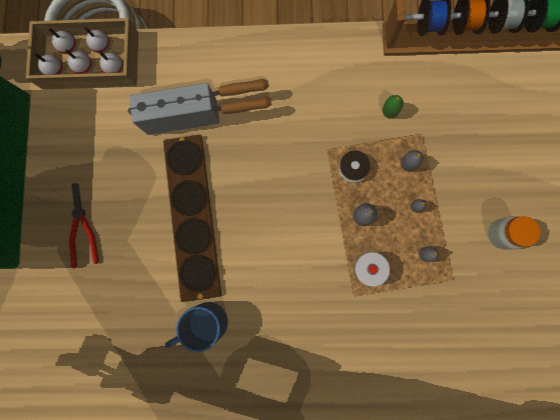

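View pics/side0.png

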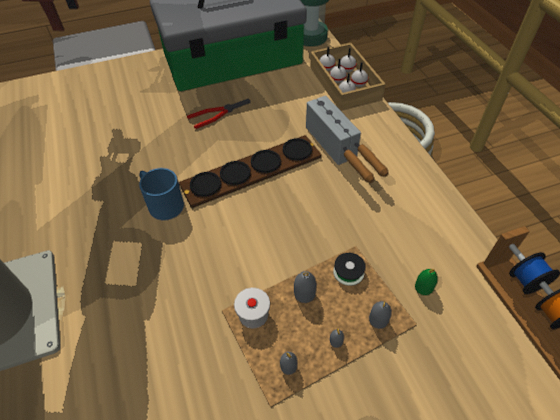

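The top view shows the grey sinkers at about (365,214), (411,160), (429,255) and (419,206). The cups run from (185,155), beside the mould, to (197,272), beside the mug. The green look-alike is at (393,106). Next I'll measure these and confirm them in an enlarged crop.

```bash
cat > m.py <<'E'
from h import *
def blobs(d,boxes):
    hsv=cv2.cvtColor(d['pixels'],cv2.COLOR_BGR2HSV); out=[]
    m=((hsv[...,1]<85)&(hsv[...,2]>25)).astype(np.uint8)
    for (x,y,r) in boxes:
        w=np.zeros_like(m); cv2.circle(w,(x,y),r,1,-1)
        n,l,s,c=cv2.connectedComponentsWithStats(cv2.morphologyEx(m*w,cv2.MORPH_OPEN,np.ones((3,3),np.uint8)))
        i=1+np.argmax(s[1:,4]); out.append((c[i],s[i]))
    return out,m
if __name__=='__main__':
    names=['big','large','med','small']; H=[78,68,58,48]
    T=load('top');S=load('side')
    bt,mt=blobs(T,[(365,214,20),(411,160,20),(429,255,18),(419,206,16)])
    bs,ms=blobs(S,[(305,288,24),(381,314,22),(289,362,20),(337,338,17)])
    for n,h,a,b in zip(names,H,bt,bs):
        c1,r1=ray(T,*a[0]);c2,r2=ray(S,*b[0])
        k=np.linalg.lstsq(np.c_[r1,-r2],c2-c1,rcond=None)[0]
        p,q=c1+k[0]*r1,c2+k[1]*r2
        print(n,'top',a[0].round(1),a[1],'side',b[0].round(1),b[1],'\n  tri',((p+q)/2).round(1),'gap',np.linalg.norm(p-q).round(1),'z exp',4+h*.45,'onz',onz(T,*a[0],4+h*.45).round(1),onz(S,*b[0],4+h*.45).round(1))
    for nm,d,cs in(('top',T,[(185,155),(189,197),(194,236),(197,272)]),('side',S,[(297,149),(266,161),(235,173),(205,184)])):
        g=d['pixels'].max(2); 
        hsv=cv2.cvtColor(d['pixels'],cv2.COLOR_BGR2HSV)
        m=((g<42)|((hsv[...,1]<70)&(g<70))).astype(np.uint8)
        for x,y in cs:
            w=np.zeros_like(m);cv2.circle(w,(x,y),21,1,-1)
            n,l,s,c=cv2.connectedComponentsWithStats(cv2.morphologyEx(m*w,cv2.MORPH_OPEN,np.ones((3,3),np.uint8)))
            i=1+np.argmax(s[1:,4]); print(nm,'cup',c[i].round(1),s[i],onz(d,*c[i],19).round(1))
    crop=np.hstack([cv2.resize(T['pixels'][125:305,320:460],None,fx=2.8,fy=2.8),cv2.resize(S['pixels'][245:405,220:420],(400,504))])
    cv2.imwrite('pics/crop.png',crop)
E
python3 m.py
```

```text
big top [364.7 214.4] [353 204  24  22 406] side [304.4 287.7] [294 273  22  30 557] 
  tri [ 540.2 -156.    25.8] gap 1.7 z exp 39.1 onz [ 539.6 -153.9   39.1] [ 536.3 -162.6   39.1]
large top [410.9 160.9] [401 150  22  21 317] side [379.7 314.9] [369 301  22  28 468] 
  tri [ 642.7 -248.7   22.3] gap 0.8 z exp 34.6 onz [ 640.  -245.2   34.6] [ 637.7 -253.3   34.6]
med top [428.  253.9] [419 247  19  15 222] side [288.2 363.7] [280 353  17  22 299] 
  tri [ 465.  -272.4   16.8] gap 1.1 z exp 30.1 onz [ 465.4 -268.3   30.1] [ 462.8 -276.9   30.1]
small top [417.3 205.7] [411 200  14  12 130] side [336.2 338.6] [330 330  14  18 198] 
  tri [ 557.  -258.8   13.1] gap 0.9 z exp 25.6 onz [ 555.8 -255.1   25.6] [ 553.4 -263.2   25.6]
top cup [187.8 152.7] [181 146  14  15  88] [670.5 183.6  19. ]
top cup [177.7 190.3] [172 183  11  16  89] [595.9 202.2  19. ]
top cup [179.7 243. ] [177 238   7  12  47] [493.6 196.3  19. ]
top cup [196.8 281.9] [182 270  29  21 301] [419.7 162.5  19. ]
side cup [296.9 149.4] [283 139  29  22 517] [658.2 186.3  19. ]
side cup [265.4 161.3] [251 150  30  23 551] [578.4 176.2  19. ]
side cup [234.9 172.9] [220 161  31  25 593] [503.7 166.1  19. ]
side cup [205.  184.3] [190 172  31  25 621] [433.7 156.9  19. ]
```

View pics/crop.png

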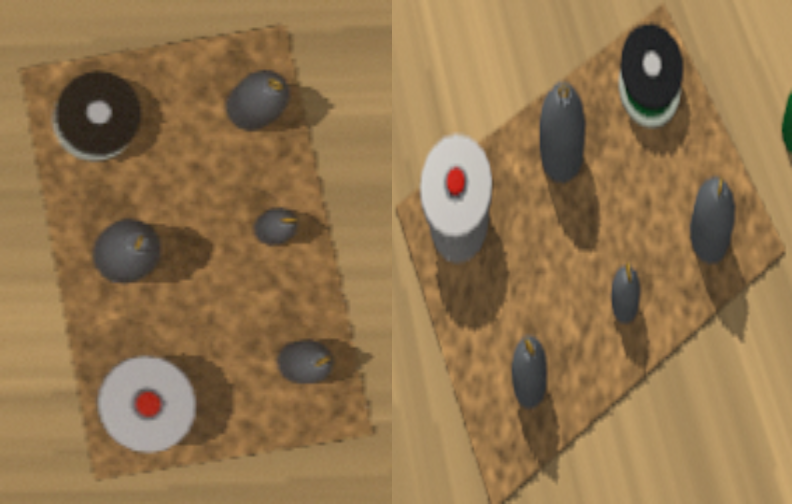

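The crop confirms the size order: biggest at (365,214), second biggest at (411,160), second smallest at (429,255), smallest at (419,206). The green thing is off the mat at (393,106). The two views differ by about 8 mm in y, so I'll check the cups in the top view and then look from the wrist above the mat.

```bash
python3 - <<'E'
from h import *
T=load('top');S=load('side')
for u in [(185,155),(189,197),(193.5,236),(197,272)]: print(onz(T,*u,19).round(1))
# mat corners check at z=4
for d,cs in((T,[(329,149),(421,135),(453,279),(357,295)]),(S,[(355,249),(415,324),(275,404),(224,313)])):
    print([onz(d,*c,4).round(0)[:2] for c in cs])
print('bait top',onz(T,372.5,269,49).round(1),onz(S,252,303,55).round(1))
W=load('wrist');R=cv2.Rodrigues(W['rvec'])[0];o=ctrl.get_obs()
Rt=cv2.Rodrigues(np.array(o['orientation']))[0]
print('cam in tool',Rt.T@(-R.T@W['tvec'].ravel()-o['ee_pos']),'tool axes\n',Rt.round(3),'\ncam fwd in tool',(Rt.T@R.T).round(2))
a=np.radians(8);
E
```

```text
[666.1 189.   19. ]
[582.3 179.8  19. ]
[506.5 170.   19. ]
[438.2 162.3  19. ]
[array([675., -95.]), array([ 699., -277.]), array([ 418., -321.]), array([ 391., -139.])]
[array([ 669., -100.]), array([ 699., -278.]), array([ 424., -321.]), array([ 391., -142.])]
bait top [ 439.9 -162.3   49. ] [ 438.7 -167.    55. ]
cam in tool [-162.24165926    0.4201957   -64.6580506 ] tool axes
 [[-0.     0.397  0.918]
 [-0.001  0.918 -0.397]
 [-1.    -0.001  0.   ]] 
cam fwd in tool [[-0.   -0.24  0.97]
 [ 1.   -0.   -0.  ]
 [ 0.    0.97  0.24]]
```

Emit:
carry_out --pt "0 0 0 -10 0 0" --pt "0 0 0 -10 0 0" --pt "0 0 0 -10 0 0" --pt "0 0 0 0 0 0" --grip 0.2

```text
t: 0.65
ee_pos: [247.3, 572.5, 220.7]
orientation: [-0.105, 1.57, 0.099]
ft_force: [-0.3, -0.1, -0.8]
width: 70.3
```

```bash
cat > go.py <<'E'
import sys; from h import *
o=ctrl.get_obs(); R=cv2.Rodrigues(np.array(o['orientation']))[0]
p=np.array(o['ee_pos']); print('t',round(o['t'],2),'p',p.round(1),'w',round(o['width'],1),'F',np.round(o['ft_force'],1),'q',np.round(o['qpos'],2),'jaw az',np.degrees(np.arctan2(R[1,1],R[0,1])).round(1),'tilt',np.degrees(np.arccos(-R[2,0])).round(2))
for a in sys.argv[1:]:
    q=np.array(eval(a),float); d=(R.T@(q-p))/1000; print(q,'tool delta m',d.round(4),'rows',(np.linalg.norm(d)/.0625).round(1)); p=q
E
python3 go.py 545,-205,230; python3 -c "
from h import *; print(load('wrist')['intrinsics'])"
```

```text
t 0.65 p [247.3 572.5 220.7] w 70.3 F [-0.3 -0.1 -0.8] q [ 1.14  0.43  1.63 -0.    1.09 -0.56] jaw az 97.5 tilt 0.22
[ 545. -205.  230.] tool delta m [-0.007  -0.8096  0.1944] rows 13.3
[[306.52956633   0.         281.81788054]
 [  0.         306.52956633 206.92661814]
 [  0.           0.           1.        ]]
```

Emit:
carry_out --pt "-0.001 -0.058 0.014 0 0 0" --pt "-0.001 -0.058 0.014 0 0 0" --pt "-0.001 -0.058 0.014 0 0 0" --pt "-0.001 -0.058 0.014 0 0 0" --pt "-0.001 -0.058 0.014 0 0 0" --pt "-0.001 -0.058 0.014 0 0 0" --pt "-0.001 -0.058 0.014 0 0 0" --pt "0 -0.058 0.014 0 0 0"

```text
t: 1.65
ee_pos: [416.2, 115.8, 228.9]
orientation: [-0.082, 1.567, 0.08]
ft_force: [1.0, 1.0, -0.6]
width: 70.3
```

```bash
python3 go.py 545,-205,230
```

```text
t 1.65 p [416.2 115.8 228.9] w 70.3 F [ 1.   1.  -0.6] q [ 0.24  0.12  2.03 -0.    0.98 -1.43] jaw az 95.9 tilt 0.15
[ 545. -205.  230.] tool delta m [-0.0005 -0.3323  0.0951] rows 5.5
```

Emit:
carry_out --pt "0 -0.055 0.016 0 0 0" --pt "0 -0.055 0.016 0 0 0" --pt "0 -0.055 0.016 0 0 0" --pt "0 -0.055 0.016 0 0 0" --pt "0 -0.055 0.016 0 0 0" --pt "0 -0.055 0.015 0 0 0" --pt "0 0 0 0 0 0" --pt "0 0 0 0 0 0"

```text
t: 2.65
ee_pos: [544.0, -219.2, 230.0]
orientation: [-0.051, 1.565, 0.05]
ft_force: [-0.3, -0.6, 0.6]
width: 70.2
```

```bash
cat > wl.py <<'E'
from h import *
W=grab('wrist','w1.png')
P=dict(big=(538,-158),large=(639,-249),med=(464,-272),small=(555,-259)); H=dict(big=78,large=68,med=58,small=48)
from m import blobs
for n,p in P.items():
    u=proj(W,[*p,4+H[n]*.45])[0]
    b,m=blobs(W,[(int(u[0]),int(u[1]),38)]); c,s=b[0]
    print(n,'pred',u.round(0),'blob',c.round(1),s,'onz',onz(W,*c,4+H[n]*.45).round(1))
E
python3 wl.py; python3 go.py
```

```text
big pred [335. 184.] blob [336.5 187.1] [ 318  170   38   37 1044] onz [ 541.3 -155.7   39.1]
large pred [254. 258.] blob [254.9 259.6] [241 244  28  34 736] onz [ 640.9 -247.4   34.6]
med pred [240. 112.] blob [241.6 115.2] [229 103  26  25 497] onz [ 467.4 -270.    30.1]
small pred [249. 191.] blob [250.6 192.4] [241 184  19  20 275] onz [ 556.9 -256.9   25.6]
t 2.7 p [ 544.1 -219.   230.1] w 70.3 F [0.9 0.4 0.1] q [-0.4   0.36  1.71  0.    1.07 -2.04] jaw az 93.7 tilt 0.33
```

View pics/w1.png

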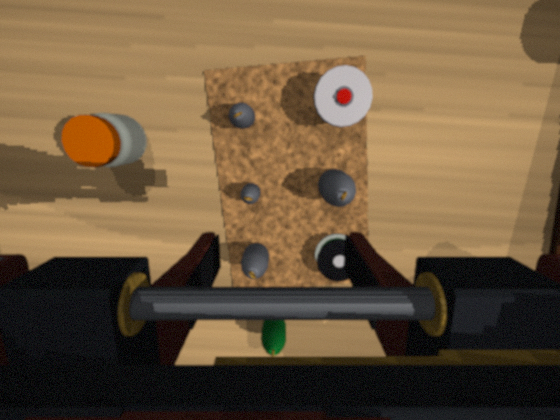

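The wrist view agrees within 3 mm. It shows the biggest at (337,187), second biggest at (255,260), second smallest at (242,115) and smallest at (251,192). I'll start with the biggest.

```bash
python3 go.py 540,-157,100 540,-157,12
```

```text
t 2.7 p [ 544.1 -219.   230.1] w 70.3 F [0.9 0.4 0.1] q [-0.4   0.36  1.71  0.    1.07 -2.04] jaw az 93.7 tilt 0.33
[ 540. -157.  100.] tool delta m [ 0.1301  0.0623 -0.0008] rows 2.3
[ 540. -157.   12.] tool delta m [ 0.088   0.0001 -0.0005] rows 1.4
```

Emit:
carry_out --pt "0 0.031 0 0 0 0" --pt "0 0.031 0 0 0 0" --pt "0.045 0 0 0 0 0" --pt "0.045 0 0 0 0 0" --pt "0.03 0 0 0 0 0" --pt "0 0 0 0 0 0" --pt "0 0 0 0 0 0"

```text
t: 3.58
ee_pos: [539.4, -145.2, 110.9]
orientation: [-0.055, 1.561, 0.053]
ft_force: [-0.6, -0.3, 0.4]
width: 70.1
```

```bash
python3 go.py 540,-157,12
```

```text
t 3.58 p [ 539.4 -145.2  110.9] w 70.1 F [-0.6 -0.3  0.4] q [-0.29  0.48  1.86  0.    0.8  -1.93] jaw az 94.0 tilt 0.52
[ 540. -157.   12.] tool delta m [ 0.0989 -0.0117 -0.0011] rows 1.6
```

Emit:
carry_out --pt "0 -0.012 0 0 0 0" --pt "0 0 0 0 0 0" --pt "0.02 0 0 0 0 0" --pt "0.02 0 0 0 0 0" --pt "0.02 0 0 0 0 0" --pt "0.02 0 0 0 0 0" --pt "0 0 0 0 0 0" --pt "0 0 0 0 0 0"

```text
t: 4.58
ee_pos: [547.1, -161.6, 37.2]
orientation: [-0.056, 1.547, 0.047]
ft_force: [0.2, -0.4, -0.9]
width: 70.3
```

```bash
python3 go.py 540,-157,12
```

```text
t 4.58 p [ 547.1 -161.6   37.2] w 70.3 F [ 0.2 -0.4 -0.9] q [-0.31  0.61  1.86  0.    0.65 -1.95] jaw az 93.7 tilt 1.35
[ 540. -157.   12.] tool delta m [ 0.025   0.0053 -0.0074] rows 0.4
```

```bash
cat >> go.py <<'E'
c,s=np.cos(np.radians(96)),np.sin(np.radians(96))
x=np.array([0,0,-1.]);y=np.array([c,s,0]);Rd=np.c_[x,y,np.cross(x,y)]
print('turn deg',np.degrees(cv2.Rodrigues(R.T@Rd)[0].ravel()).round(2))
E
python3 go.py 540,-157,12
```

```text
t 4.58 p [ 547.1 -161.6   37.2] w 70.3 F [ 0.2 -0.4 -0.9] q [-0.31  0.61  1.86  0.    0.65 -1.95] jaw az 93.7 tilt 1.35
[ 540. -157.   12.] tool delta m [ 0.025   0.0053 -0.0074] rows 0.4
turn deg [-2.26  1.29  0.4 ]
```

Emit:
carry_out --pt "0 0.005 -0.007 -2.3 1.3 0.4" --pt "0 0 0 0 0 0" --pt "0.013 0 0 0 0 0" --pt "0.012 0 0 0 0 0" --pt "0 0 0 0 0 0"

```text
t: 5.2
ee_pos: [540.4, -157.1, 12.3]
orientation: [-0.086, 1.568, 0.085]
ft_force: [0.2, -0.2, 0.3]
width: 69.9
```

```bash
python3 go.py 540,-157,12
```

```text
t 5.2 p [ 540.4 -157.1   12.3] w 69.9 F [ 0.2 -0.2  0.3] q [-0.3   0.65  1.87 -0.    0.62 -1.98] jaw az 96.2 tilt 0.08
[ 540. -157.   12.] tool delta m [ 0.0003  0.0002 -0.0004] rows 0.0
turn deg [0.21 0.06 0.04]
```

Close on it, then lift.

Emit:
carry_out --pt "0 0 0 0 0 0" --pt "0 0 0 0 0 0" --pt "0 0 0 0 0 0" --pt "0 0 0 0 0 0" --pt "0 0 0 0 0 0" --pt "0 0 0 0 0 0" --grip 1

```text
t: 5.95
ee_pos: [540.2, -156.6, 12.2]
orientation: [-0.085, 1.569, 0.085]
ft_force: [0.1, 0.7, -1.5]
width: 40.1
```

Emit:
carry_out --pt "-0.01 0 0 0 0 0" --pt "-0.02 0 0 0 0 0" --pt "-0.03 0 0 0 0 0" --pt "-0.04 0 0 0 0 0" --pt "-0.04 0 0 0 0 0" --pt "-0.02 0 0 0 0 0" --pt "0 0 0 0 0 0" --pt "0 0 0 0 0 0"

```text
t: 6.95
ee_pos: [535.4, -156.7, 175.4]
orientation: [-0.083, 1.578, 0.086]
ft_force: [-0.8, 0.3, -6.6]
width: 40.1
```

```bash
python3 go.py 662,187,170
```

```text
t 6.95 p [ 535.4 -156.7  175.4] w 40.1 F [-0.8  0.3 -6.6] q [-0.31  0.39  1.81 -0.    0.95 -1.98] jaw az 96.2 tilt 0.49
[662. 187. 170.] tool delta m [0.0047 0.328  0.1629] rows 5.9
turn deg [ 0.18 -0.48 -0.12]
```

Emit:
carry_out --pt "0 0.04 0.02 0 0 0" --pt "0 0.045 0.023 0 0 0" --pt "0 0.045 0.023 0 0 0" --pt "0 0.045 0.023 0 0 0" --pt "0 0.045 0.023 0 0 0" --pt "0 0.045 0.022 0 0 0" --pt "0 0.03 0.015 0 0 0" --pt "0 0 0 0 0 0"

```text
t: 7.95
ee_pos: [648.2, 160.7, 158.8]
orientation: [-0.082, 1.599, 0.083]
ft_force: [-1.3, -0.4, -6.8]
width: 40.0
```

```bash
python3 go.py 662,187,60; python3 - <<'E'
from h import *
W=grab('wrist','w2.png')
print([proj(W,[x,y,19]).round(0).tolist() for x,y in[(662,188),(580,178),(505,168),(436,160)]])
E
```

```text
t 7.95 p [648.2 160.7 158.8] w 40.0 F [-1.3 -0.4 -6.8] q [ 0.22  0.57  1.55  0.01  1.05 -1.46] jaw az 96.0 tilt 1.72
[662. 187.  60.] tool delta m [0.0983 0.0245 0.0194] rows 1.6
turn deg [ 0.02 -1.72 -0.12]
[[[307.0, 216.0]], [[307.0, 133.0]], [[306.0, 47.0]], [[307.0, -40.0]]]
```

View pics/w2.png

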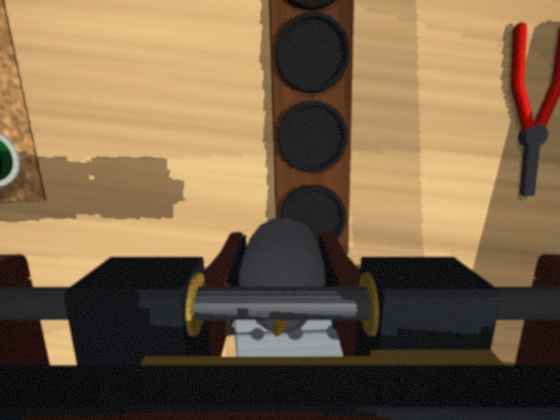

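The wrist view shows the cups at (312,52), (312,136) and about (312,218), close to where I predicted them.

```bash
python3 - <<'E'
from h import *
W=load('wrist')
for u in[(312,52.5),(312,136),(312,218)]: print(onz(W,*u,20).round(1))
E
python3 go.py 663,186,100 663,186,26
```

```text
[508.9 173.7  20. ]
[582.5 183.   20. ]
[663.4 193.3  20. ]
t 8.0 p [647.4 159.4 158.4] w 40.0 F [ 0.1  0.  -7.1] q [ 0.22  0.57  1.55  0.01  1.05 -1.46] jaw az 96.0 tilt 1.81
[663. 186. 100.] tool delta m [0.0579 0.0247 0.0201] rows 1.1
[663. 186.  26.] tool delta m [ 0.074  -0.0001  0.0023] rows 1.2
turn deg [-0.03 -1.81 -0.09]
```

Emit:
carry_out --pt "0 0.015 0.008 0 -1.8 0" --pt "0 0.012 0.008 0 0 0" --pt "0.02 0 0 0 0 0" --pt "0.02 0 0 0 0 0" --pt "0.02 0 0 0 0 0" --pt "0 0 0 0 0 0" --pt "0 0 0 0 0 0"

```text
t: 8.88
ee_pos: [658.5, 185.6, 90.1]
orientation: [-0.079, 1.575, 0.079]
ft_force: [-0.6, 0.7, -5.8]
width: 39.9
```

```bash
python3 go.py 662,188,45; python3 go.py 662,188,24
```

```text
t 8.88 p [658.5 185.6  90.1] w 39.9 F [-0.6  0.7 -5.8] q [ 0.26  0.66  1.56  0.    0.92 -1.42] jaw az 95.8 tilt 0.31
[662. 188.  45.] tool delta m [0.0451 0.002  0.0039] rows 0.7
turn deg [-0.23 -0.31  0.01]
t 8.88 p [658.5 185.6  90.1] w 39.9 F [-0.6  0.7 -5.8] q [ 0.26  0.66  1.56  0.    0.92 -1.42] jaw az 95.8 tilt 0.31
[662. 188.  24.] tool delta m [0.0661 0.002  0.004 ] rows 1.1
turn deg [-0.23 -0.31  0.01]
```

Emit:
carry_out --pt "0 0.002 0.003 0 -0.3 0" --pt "0.02 0 0 0 0 0" --pt "0.02 0 0 0 0 0" --pt "0.014 0 0 0 0 0" --pt "0 0 0 0 0 0" --pt "0 0 0 0 0 0"

```text
t: 9.62
ee_pos: [662.1, 188.1, 32.7]
orientation: [-0.079, 1.568, 0.079]
ft_force: [0.5, -0.7, -6.1]
width: 39.9
```

```bash
python3 go.py 662,188,24.5; python3 - <<'E'
from h import *
S=grab('side');T=grab('top')
cv2.imwrite('pics/c3.png',np.hstack([cv2.resize(S['pixels'][90:230,230:370],(400,400)),cv2.resize(T['pixels'][90:230,120:260],(400,400))]))
E
```

```text
t 9.62 p [662.1 188.1  32.7] w 39.9 F [ 0.5 -0.7 -6.1] q [ 0.26  0.74  1.57 -0.    0.83 -1.41] jaw az 95.8 tilt 0.08
[662.  188.   24.5] tool delta m [ 0.0082 -0.0001 -0.0002] rows 0.1
turn deg [-0.24  0.08 -0.  ]
```

View pics/c3.png

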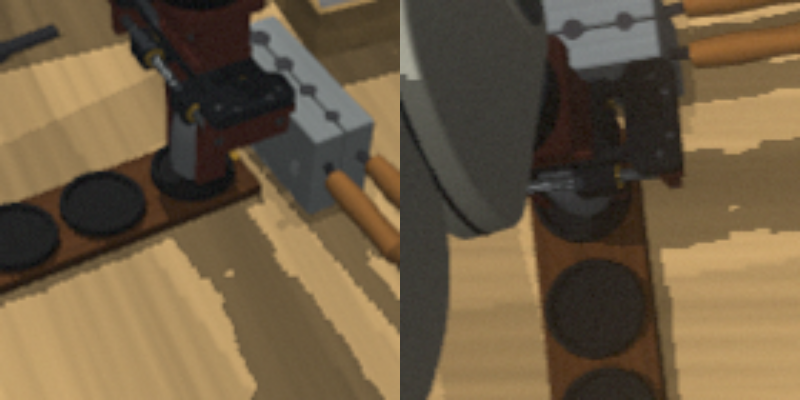

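The biggest sits over the middle of the end cup and clear of the mould. I'll lower it in small steps until it touches.

Emit:
carry_out --pt "0.003 0 0 0 0 0" --pt "0.003 0 0 0 0 0" --pt "0.001 0 0 0 0 0" --pt "0 0 0 0 0 0" --pt "0 0 0 0 0 0"

```text
t: 10.35
ee_pos: [663.2, 188.4, 27.2]
orientation: [-0.078, 1.565, 0.08]
ft_force: [-0.2, -0.4, -7.0]
width: 40.2
```

Emit:
carry_out --pt "0.001 0 0 0 0 0" --pt "0 0 0 0 0 0"

```text
t: 10.6
ee_pos: [663.2, 188.4, 26.2]
orientation: [-0.078, 1.565, 0.08]
ft_force: [-0.1, 0.3, -6.7]
width: 39.8
```

Emit:
carry_out --pt "0.001 0 0 0 0 0" --pt "0 0 0 0 0 0" --pt "0.001 0 0 0 0 0" --pt "0 0 0 0 0 0"

```text
t: 11.1
ee_pos: [663.4, 188.5, 24.3]
orientation: [-0.078, 1.565, 0.08]
ft_force: [-0.0, 0.1, -6.2]
width: 39.8
```

Emit:
carry_out --pt "0.0007 0 0 0 0 0" --pt "0 0 0 0 0 0"

```text
t: 11.35
ee_pos: [663.5, 188.5, 24.3]
orientation: [-0.078, 1.565, 0.08]
ft_force: [-0.1, -0.1, -5.3]
width: 39.6
```

It's on the floor of the cup: z has stopped and the load is easing. Release and rise.

Emit:
carry_out --pt "0 0 0 0 0 0" --pt "0 0 0 0 0 0" --pt "0 0 0 0 0 0" --pt "0 0 0 0 0 0" --grip 0.2

```text
t: 11.85
ee_pos: [665.8, 189.1, 26.2]
orientation: [-0.077, 1.56, 0.08]
ft_force: [0.6, -0.4, 1.3]
width: 70.2
```

Emit:
carry_out --pt "-0.02 0 0 0 0 0" --pt "-0.03 0 0 0 0 0" --pt "-0.04 0 0 0 0 0" --pt "-0.04 0 0 0 0 0" --pt "-0.02 0 0 0 0 0" --pt "0 0 0 0 0 0"

```text
t: 12.6
ee_pos: [665.5, 189.1, 188.1]
orientation: [-0.076, 1.554, 0.081]
ft_force: [-0.6, 0.3, 0.2]
width: 70.3
```

```bash
python3 go.py 640,-248,170;
```

```text
t 12.6 p [665.5 189.1 188.1] w 70.3 F [-0.6  0.3  0.2] q [ 0.26  0.55  1.51 -0.    1.07 -1.41] jaw az 95.8 tilt 0.88
[ 640. -248.  170.] tool delta m [ 0.0161 -0.4323 -0.0696] rows 7.0
turn deg [-0.23  0.87 -0.13]
```

Emit:
carry_out --pt "0 -0.05 -0.008 0 0.9 0" --pt "0.002 -0.06 -0.01 0 0 0" --pt "0.002 -0.06 -0.01 0 0 0" --pt "0.002 -0.06 -0.01 0 0 0" --pt "0.002 -0.06 -0.01 0 0 0" --pt "0.002 -0.06 -0.01 0 0 0" --pt "0.002 -0.045 -0.008 0 0 0" --pt "0 0 0 0 0 0" --grip 0.3

```text
t: 13.6
ee_pos: [636.5, -220.7, 170.7]
orientation: [-0.078, 1.574, 0.085]
ft_force: [0.3, 0.2, -0.2]
width: 61.6
```

```bash
python3 go.py 640,-248,90
```

```text
t 13.6 p [ 636.5 -220.7  170.7] w 61.6 F [ 0.3  0.2 -0.2] q [-0.35  0.55  1.55  0.    1.05 -2.03] jaw az 95.9 tilt 0.37
[ 640. -248.   90.] tool delta m [ 0.0806 -0.0278  0.001 ] rows 1.4
turn deg [-0.06 -0.27 -0.26]
```

Emit:
carry_out --pt "0 -0.014 0 0 -0.3 -0.3" --pt "0 -0.014 0 0 0 0" --pt "0 0 0 0 0 0" --pt "0.025 0 0 0 0 0" --pt "0.025 0 0 0 0 0" --pt "0.02 0 0 0 0 0" --pt "0 0 0 0 0 0" --pt "0 0 0 0 0 0"

```text
t: 14.6
ee_pos: [641.6, -245.3, 99.3]
orientation: [-0.086, 1.567, 0.085]
ft_force: [0.8, -0.3, -0.1]
width: 61.3
```

```bash
python3 go.py 640,-248,11
```

```text
t 14.6 p [ 641.6 -245.3   99.3] w 61.3 F [ 0.8 -0.3 -0.1] q [-0.38  0.65  1.55  0.    0.93 -2.06] jaw az 96.3 tilt 0.12
[ 640. -248.   11.] tool delta m [ 0.0883 -0.0024 -0.0021] rows 1.4
turn deg [0.26 0.11 0.04]
```

Emit:
carry_out --pt "0 -0.002 -0.002 0 0 0" --pt "0.02 0 -0.001 0 0 0" --pt "0.02 0 -0.001 0 0 0" --pt "0.018 0 -0.001 0 0 0" --pt "0 0 0 0 0 0" --pt "0 0 0 0 0 0"

```text
t: 15.35
ee_pos: [636.9, -248.3, 37.8]
orientation: [-0.086, 1.566, 0.085]
ft_force: [0.5, -0.2, -0.7]
width: 61.1
```

```bash
python3 go.py 640,-248,11
```

```text
t 15.35 p [ 636.9 -248.3   37.8] w 61.1 F [ 0.5 -0.2 -0.7] q [-0.39  0.73  1.58  0.    0.83 -2.07] jaw az 96.2 tilt 0.17
[ 640. -248.   11.] tool delta m [0.0268 0.     0.003 ] rows 0.4
turn deg [0.24 0.15 0.06]
```

Emit:
carry_out --pt "0 0 0.003 0 0 0" --pt "0.013 0 0 0 0 0" --pt "0.013 0 0 0 0 0" --pt "0 0 0 0 0 0" --pt "0 0 0 0 0 0"

```text
t: 15.98
ee_pos: [641.0, -248.2, 10.9]
orientation: [-0.087, 1.565, 0.084]
ft_force: [0.1, 0.4, -0.4]
width: 61.6
```

```bash
python3 go.py 640,-248,11
```

```text
t 15.97 p [ 641.  -248.2   10.9] w 61.6 F [ 0.1  0.4 -0.4] q [-0.39  0.77  1.57  0.    0.79 -2.07] jaw az 96.3 tilt 0.26
[ 640. -248.   11.] tool delta m [-0.0001  0.0003 -0.001 ] rows 0.0
turn deg [0.25 0.24 0.11]
```

Emit:
carry_out --pt "0 0 0 0 0 0" --pt "0 0 0 0 0 0" --pt "0 0 0 0 0 0" --pt "0 0 0 0 0 0" --pt "0 0 0 0 0 0" --pt "0 0 0 0 0 0" --grip 1

```text
t: 16.73
ee_pos: [641.4, -248.3, 11.6]
orientation: [-0.087, 1.564, 0.084]
ft_force: [0.4, 0.8, -0.1]
width: 33.9
```

Emit:
carry_out --pt "-0.01 0 0 0 0 0" --pt "-0.02 0 0 0 0 0" --pt "-0.03 0 0 0 0 0" --pt "-0.04 0 0 0 0 0" --pt "-0.04 0 0 0 0 0" --pt "-0.02 0 0 0 0 0" --pt "0 0 0 0 0 0" --pt "0 0 0 0 0 0"

```text
t: 17.73
ee_pos: [639.2, -247.7, 182.4]
orientation: [-0.087, 1.564, 0.084]
ft_force: [-1.1, 0.7, -5.3]
width: 34.0
```

```bash
python3 go.py 581,180,175
```

```text
t 17.73 p [ 639.2 -247.7  182.4] w 34.0 F [-1.1  0.7 -5.3] q [-0.39  0.55  1.52  0.    1.07 -2.07] jaw az 96.2 tilt 0.34
[581. 180. 175.] tool delta m [ 0.0062  0.4315 -0.0114] rows 6.9
turn deg [0.25 0.3  0.15]
```

Emit:
carry_out --pt "0 0.045 -0.001 0 0 0" --pt "0.001 0.06 -0.001 0 0 0" --pt "0.001 0.06 -0.001 0 0 0" --pt "0.001 0.06 -0.001 0 0 0" --pt "0.001 0.06 -0.001 0 0 0" --pt "0.001 0.06 -0.001 0 0 0" --pt "0 0.055 -0.001 0 0 0" --pt "0 0.02 0 0 0 0"

```text
t: 18.73
ee_pos: [580.5, 178.8, 166.6]
orientation: [-0.084, 1.578, 0.08]
ft_force: [0.3, 0.3, -4.0]
width: 34.2
```

```bash
python3 go.py 581,180,90
```

```text
t 18.73 p [580.5 178.8 166.6] w 34.2 F [ 0.3  0.3 -4. ] q [ 0.28  0.47  1.7  -0.    0.98 -1.4 ] jaw az 96.0 tilt 0.49
[581. 180.  90.] tool delta m [0.0766 0.0013 0.0012] rows 1.2
turn deg [-0.04 -0.48  0.11]
```

Emit:
carry_out --pt "0 0 0 0 -0.5 0" --pt "0 0 0 0 0 0" --pt "0.02 0 0 0 0 0" --pt "0.025 0 0 0 0 0" --pt "0.02 0 0 0 0 0" --pt "0.012 0 0 0 0 0" --pt "0 0 0 0 0 0" --pt "0 0 0 0 0 0"

```text
t: 19.73
ee_pos: [582.2, 170.0, 86.7]
orientation: [-0.079, 1.57, 0.072]
ft_force: [0.0, 0.2, -3.6]
width: 34.0
```

```bash
python3 go.py 581,180,35
```

```text
t 19.73 p [582.2 170.   86.7] w 34.0 F [ 0.   0.2 -3.6] q [ 0.27  0.58  1.75 -0.01  0.82 -1.4 ] jaw az 95.5 tilt 0.25
[581. 180.  35.] tool delta m [ 0.0516  0.0103 -0.0002] rows 0.8
turn deg [-0.49 -0.03  0.24]
```

Emit:
carry_out --pt "0 0.01 0 -0.5 0 0.2" --pt "0 0 0 0 0 0" --pt "0.018 0 0 0 0 0" --pt "0.018 0 0 0 0 0" --pt "0.014 0 0 0 0 0" --pt "0 0 0 0 0 0" --pt "0 0 0 0 0 0"

```text
t: 20.6
ee_pos: [581.5, 181.0, 33.6]
orientation: [-0.084, 1.569, 0.083]
ft_force: [-0.4, 0.3, -3.5]
width: 34.0
```

```bash
python3 go.py 581,180,25; python3 - <<'E'
from h import *
S=grab('side');T=grab('top')
cv2.imwrite('pics/c4.png',np.hstack([cv2.resize(S['pixels'][90:230,200:340],(400,400)),cv2.resize(T['pixels'][120:260,120:260],(400,400))]))
E
```

```text
t 20.6 p [581.5 181.   33.6] w 34.0 F [-0.4  0.3 -3.5] q [ 0.28  0.66  1.76 -0.    0.73 -1.39] jaw az 96.1 tilt 0.03
[581. 180.  25.] tool delta m [ 0.0086 -0.001  -0.0006] rows 0.1
turn deg [0.08 0.02 0.02]
```

View pics/c4.png

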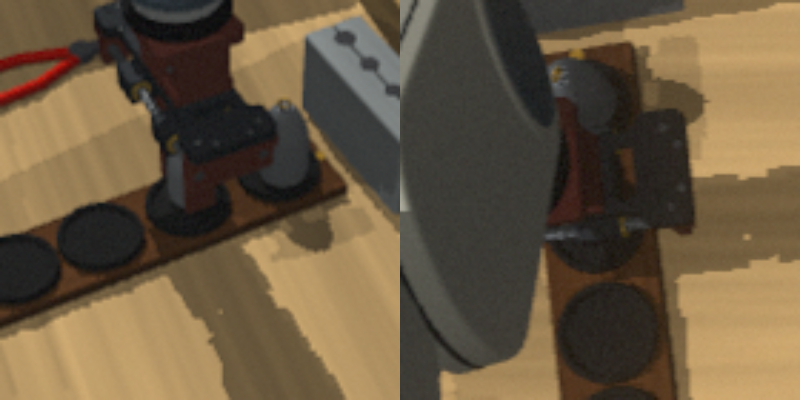

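The biggest stands upright in its cup, and the second biggest is over cup two. I'll lower it.

Emit:
carry_out --pt "0.004 0 0 0 0 0" --pt "0 0 0 0 0 0" --pt "0.003 0 0 0 0 0" --pt "0 0 0 0 0 0" --pt "0.001 0 0 0 0 0" --pt "0 0 0 0 0 0"

```text
t: 21.45
ee_pos: [582.5, 181.3, 26.8]
orientation: [-0.083, 1.566, 0.084]
ft_force: [0.1, 0.3, -4.3]
width: 33.6
```

Emit:
carry_out --pt "0.001 0 0 0 0 0" --pt "0 0 0 0 0 0"

```text
t: 21.7
ee_pos: [582.5, 181.3, 25.8]
orientation: [-0.083, 1.566, 0.084]
ft_force: [0.1, 0.1, -3.5]
width: 34.1
```

Emit:
carry_out --pt "0.001 0 0 0 0 0" --pt "0 0 0 0 0 0" --pt "0.001 0 0 0 0 0" --pt "0 0 0 0 0 0"

```text
t: 22.2
ee_pos: [582.7, 181.3, 23.7]
orientation: [-0.083, 1.566, 0.084]
ft_force: [0.3, -1.3, -4.1]
width: 33.9
```

Emit:
carry_out --pt "0.0007 0 0 0 0 0" --pt "0 0 0 0 0 0"

```text
t: 22.45
ee_pos: [582.8, 181.4, 23.7]
orientation: [-0.083, 1.566, 0.084]
ft_force: [0.1, 0.3, -4.6]
width: 34.0
```

Emit:
carry_out --pt "0.001 0 0 0 0 0" --pt "0 0 0 0 0 0"

```text
t: 22.7
ee_pos: [582.9, 181.4, 23.7]
orientation: [-0.083, 1.565, 0.084]
ft_force: [-0.1, -0.0, -3.4]
width: 34.0
```

Emit:
carry_out --pt "0 0 0 0 0 0" --pt "0 0 0 0 0 0" --pt "0 0 0 0 0 0" --pt "0 0 0 0 0 0" --grip 0.3

```text
t: 23.2
ee_pos: [584.1, 181.8, 24.0]
orientation: [-0.082, 1.563, 0.084]
ft_force: [0.1, 0.1, 0.1]
width: 61.5
```

Emit:
carry_out --pt "-0.02 0 0 0 0 0" --pt "-0.03 0 0 0 0 0" --pt "-0.04 0 0 0 0 0" --pt "-0.04 0 0 0 0 0" --pt "-0.02 0 0 0 0 0" --pt "0 0 0 0 0 0"

```text
t: 23.95
ee_pos: [584.0, 181.8, 185.3]
orientation: [-0.082, 1.558, 0.085]
ft_force: [-0.4, 0.3, 0.2]
width: 61.5
```

```bash
python3 go.py 465,-271,175;
```

```text
t 23.95 p [584.  181.8 185.3] w 61.5 F [-0.4  0.3  0.2] q [ 0.28  0.44  1.7  -0.    0.99 -1.39] jaw az 96.1 tilt 0.63
[ 465. -271.  175.] tool delta m [ 0.0078 -0.4377 -0.1664] rows 7.5
turn deg [ 0.08  0.63 -0.09]
```

Emit:
carry_out --pt "0 -0.045 -0.017 0 0.6 0" --pt "0.002 -0.058 -0.022 0 0 0" --pt "0.002 -0.058 -0.022 0 0 0" --pt "0.002 -0.058 -0.022 0 0 0" --pt "0.002 -0.058 -0.022 0 0 0" --pt "0.001 -0.058 -0.022 0 0 0" --pt "0.001 -0.058 -0.022 0 0 0" --pt "0 -0.035 -0.014 0 0 0" --grip 0.36

```text
t: 24.95
ee_pos: [464.4, -265.5, 171.3]
orientation: [-0.086, 1.57, 0.091]
ft_force: [0.1, 0.2, -0.4]
width: 56.4
```

Emit:
carry_out --pt "0 0 0 0 0 0" --pt "0 0 0 0 0 0"

```text
t: 25.2
ee_pos: [462.8, -266.8, 170.2]
orientation: [-0.081, 1.572, 0.089]
ft_force: [-0.4, 0.2, -1.0]
width: 56.1
```

```bash
python3 go.py 465,-271,90;
```

```text
t 25.2 p [ 462.8 -266.8  170.2] w 56.1 F [-0.4  0.2 -1. ] q [-0.55  0.36  1.87  0.    0.92 -2.23] jaw az 96.2 tilt 0.32
[ 465. -271.   90.] tool delta m [ 0.0802 -0.0048  0.002 ] rows 1.3
turn deg [ 0.19 -0.15 -0.28]
```

Emit:
carry_out --pt "0 -0.004 0.002 0 0 -0.3" --pt "0 0 0 0 0 0" --pt "0.025 0 0 0 0 0" --pt "0.03 0 0 0 0 0" --pt "0.025 0 0 0 0 0" --pt "0.02 0 0 0 0 0" --pt "0 0 0 0 0 0" --pt "0 0 0 0 0 0"

```text
t: 26.2
ee_pos: [469.1, -264.9, 68.9]
orientation: [-0.094, 1.569, 0.092]
ft_force: [0.6, 0.3, 0.9]
width: 56.4
```

```bash
python3 go.py 465,-271,11;
```

```text
t 26.2 p [ 469.1 -264.9   68.9] w 56.4 F [0.6 0.3 0.9] q [-0.54  0.53  1.91 -0.    0.7  -2.22] jaw az 96.8 tilt 0.1
[ 465. -271.   11.] tool delta m [ 0.0579 -0.0054 -0.0047] rows 0.9
turn deg [ 0.79 -0.03  0.1 ]
```

Emit:
carry_out --pt "0 -0.0055 -0.0045 0.5 0 0" --pt "0 0 0 0 0 0" --pt "0.018 0 0 0 0 0" --pt "0.018 0 0 0 0 0" --pt "0.01 0 0 0 0 0" --pt "0 0 0 0 0 0" --pt "0 0 0 0 0 0"

```text
t: 27.08
ee_pos: [465.8, -271.8, 20.8]
orientation: [-0.088, 1.568, 0.084]
ft_force: [0.2, -0.3, -0.5]
width: 56.4
```

```bash
python3 go.py 465,-271,11;
```

```text
t 27.07 p [ 465.8 -271.8   20.8] w 56.4 F [ 0.2 -0.3 -0.5] q [-0.55  0.61  1.92 -0.    0.61 -2.23] jaw az 96.3 tilt 0.18
[ 465. -271.   11.] tool delta m [ 0.0098  0.0009 -0.0007] rows 0.2
turn deg [0.26 0.06 0.17]
```

Emit:
carry_out --pt "0.01 0.001 0 0 0 0" --pt "0 0 0 0 0 0" --pt "0 0 0 0 0 0"

```text
t: 27.45
ee_pos: [466.1, -271.0, 10.7]
orientation: [-0.089, 1.567, 0.083]
ft_force: [-0.6, 0.4, 0.3]
width: 56.1
```

Emit:
carry_out --pt "0 0 0 0 0 0" --pt "0 0 0 0 0 0" --pt "0 0 0 0 0 0" --pt "0 0 0 0 0 0" --pt "0 0 0 0 0 0" --pt "0 0 0 0 0 0" --grip 1

```text
t: 28.2
ee_pos: [466.4, -271.1, 11.3]
orientation: [-0.089, 1.566, 0.083]
ft_force: [-0.2, -0.0, 0.3]
width: 28.3
```

Emit:
carry_out --pt "-0.01 0 0 0 0 0" --pt "-0.02 0 0 0 0 0" --pt "-0.03 0 0 0 0 0" --pt "-0.04 0 0 0 0 0" --pt "-0.04 0 0 0 0 0" --pt "-0.02 0 0 0 0 0" --pt "0 0 0 0 0 0" --pt "0 0 0 0 0 0"

```text
t: 29.2
ee_pos: [464.2, -269.7, 177.8]
orientation: [-0.088, 1.568, 0.084]
ft_force: [0.3, 1.0, -1.9]
width: 27.7
```

```bash
python3 go.py 506,171,175;
```

```text
t 29.2 p [ 464.2 -269.7  177.8] w 27.7 F [ 0.3  1.  -1.9] q [-0.55  0.35  1.86 -0.    0.92 -2.23] jaw az 96.3 tilt 0.17
[506. 171. 175.] tool delta m [0.0016 0.4335 0.0897] rows 7.1
turn deg [0.27 0.04 0.17]
```

Emit:
carry_out --pt "0 0.045 0.009 0 0 0" --pt "0 0.06 0.013 0 0 0" --pt "0 0.06 0.013 0 0 0" --pt "0 0.06 0.013 0 0 0" --pt "0 0.06 0.013 0 0 0" --pt "0 0.06 0.013 0 0 0" --pt "0 0.055 0.01 0 0 0" --pt "0 0.02 0.003 0 0 0"

```text
t: 30.2
ee_pos: [502.0, 166.6, 166.8]
orientation: [-0.084, 1.582, 0.08]
ft_force: [0.3, -1.5, -1.2]
width: 27.6
```

Emit:
carry_out --pt "0 0 0 0 0 0" --pt "0 0 0 0 0 0"

```text
t: 30.45
ee_pos: [500.4, 167.1, 164.5]
orientation: [-0.087, 1.586, 0.081]
ft_force: [-0.2, -0.6, -1.8]
width: 28.4
```

```bash
python3 go.py 506,171,90; python3 - <<'E'
from h import *
W=grab('wrist','w5.png')
print(proj(W,[(581,180,19),(506,171,19),(436,160,19)]).round(0).tolist())
E
```

```text
t 30.45 p [500.4 167.1 164.5] w 28.4 F [-0.2 -0.6 -1.8] q [ 0.3   0.37  1.88  0.    0.91 -1.38] jaw az 96.1 tilt 0.99
[506. 171.  90.] tool delta m [0.0743 0.0035 0.0072] rows 1.2
turn deg [ 0.13 -0.98  0.17]
[[286.0, 271.0], [286.0, 203.0], [282.0, 132.0]]
```

View pics/w5.png

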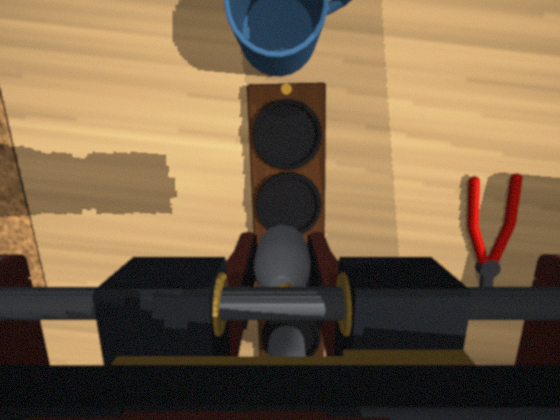

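The wrist view shows cups at (288,203) and (286,133), within about 4 px of prediction. I'll bring the third sinker down.

Emit:
carry_out --pt "0 0.003 0.006 0 -1 0" --pt "0 0 0 0 0 0" --pt "0.02 0 0 0 0 0" --pt "0.025 0 0 0 0 0" --pt "0.025 0 0 0 0 0" --pt "0.02 0 0 0 0 0" --pt "0 0 0 0 0 0" --pt "0 0 0 0 0 0"

```text
t: 31.5
ee_pos: [509.3, 166.2, 74.1]
orientation: [-0.08, 1.563, 0.076]
ft_force: [-0.6, 0.4, -1.3]
width: 27.8
```

```bash
python3 go.py 506,171,33;python3 - <<'E'
from h import *
W=load('wrist')
print(onz(W,288,203,20),onz(W,286,133.5,20))
E
```

```text
t 31.5 p [509.3 166.2  74.1] w 27.8 F [-0.6  0.4 -1.3] q [ 0.3   0.52  1.92 -0.01  0.7  -1.37] jaw az 95.7 tilt 0.36
[506. 171.  33.] tool delta m [ 0.041   0.0052 -0.003 ] rows 0.7
turn deg [-0.31  0.33  0.14]
[505.66073824 173.3167534   20.        ] [436.79114112 163.64544688  20.        ]
```

Emit:
carry_out --pt "0 0.005 -0.003 -0.3 0.3 0.1" --pt "0 0 0 0 0 0" --pt "0.018 0 0 0 0 0" --pt "0.018 0 0 0 0 0" --pt "0.004 0 0 0 0 0" --pt "0 0 0 0 0 0" --pt "0 0 0 0 0 0"

```text
t: 32.38
ee_pos: [506.5, 171.5, 32.5]
orientation: [-0.082, 1.567, 0.082]
ft_force: [0.3, -0.1, -1.9]
width: 27.9
```

```bash
python3 go.py 506,171,23
```

```text
t 32.38 p [506.5 171.5  32.5] w 27.9 F [ 0.3 -0.1 -1.9] q [ 0.3   0.59  1.93 -0.    0.62 -1.37] jaw az 96.0 tilt 0.14
[506. 171.  23.] tool delta m [ 0.0095 -0.0004 -0.0006] rows 0.2
turn deg [0.01 0.14 0.01]
```

Emit:
carry_out --pt "0.004 0 0 0 0 0" --pt "0 0 0 0 0 0" --pt "0.003 0 0 0 0 0" --pt "0 0 0 0 0 0" --pt "0.001 0 0 0 0 0" --pt "0 0 0 0 0 0"

```text
t: 33.12
ee_pos: [507.3, 171.7, 24.9]
orientation: [-0.082, 1.565, 0.083]
ft_force: [-0.1, 0.2, -2.0]
width: 28.3
```

Emit:
carry_out --pt "0.001 0 0 0 0 0" --pt "0 0 0 0 0 0"

```text
t: 33.38
ee_pos: [507.3, 171.7, 23.9]
orientation: [-0.082, 1.565, 0.083]
ft_force: [0.5, -0.3, -1.4]
width: 27.9
```

Emit:
carry_out --pt "0.001 0 0 0 0 0" --pt "0 0 0 0 0 0"

```text
t: 33.62
ee_pos: [507.5, 171.7, 23.3]
orientation: [-0.082, 1.565, 0.083]
ft_force: [-1.3, -0.5, -1.0]
width: 28.3
```

Emit:
carry_out --pt "0.001 0 0 0 0 0" --pt "0 0 0 0 0 0"

```text
t: 33.88
ee_pos: [507.6, 171.8, 23.4]
orientation: [-0.082, 1.564, 0.083]
ft_force: [-0.2, 0.3, -2.2]
width: 28.2
```

z stopped at 23.4, as expected, so it's in contact. Release and rise.

Emit:
carry_out --pt "0 0 0 0 0 0" --pt "0 0 0 0 0 0" --pt "0 0 0 0 0 0" --pt "0 0 0 0 0 0" --grip 0.36

```text
t: 34.38
ee_pos: [508.2, 172.0, 23.3]
orientation: [-0.082, 1.563, 0.083]
ft_force: [-0.6, -0.8, -0.3]
width: 56.3
```

Emit:
carry_out --pt "-0.02 0 0 0 0 0" --pt "-0.03 0 0 0 0 0" --pt "-0.04 0 0 0 0 0" --pt "-0.04 0 0 0 0 0" --pt "-0.02 0 0 0 0 0" --pt "0 0 0 0 0 0" --pt "0 0 0 0 0 0"

```text
t: 35.25
ee_pos: [506.4, 171.5, 176.2]
orientation: [-0.082, 1.566, 0.082]
ft_force: [-0.3, -0.4, -0.6]
width: 56.2
```

```bash
python3 go.py 556,-258,175;
```

```text
t 35.25 p [506.4 171.5 176.2] w 56.2 F [-0.3 -0.4 -0.6] q [ 0.3   0.35  1.87 -0.    0.92 -1.37] jaw az 96.0 tilt 0.2
[ 556. -258.  175.] tool delta m [ 0.0012 -0.4323  0.0044] rows 6.9
turn deg [0.01 0.2  0.  ]
```

Emit:
carry_out --pt "0 -0.045 0 0 0 0" --pt "0 -0.06 0.001 0 0 0" --pt "0 -0.06 0.001 0 0 0" --pt "0 -0.06 0.001 0 0 0" --pt "0 -0.06 0.001 0 0 0" --pt "0 -0.06 0 0 0 0" --pt "0 -0.055 0 0 0 0" --pt "0 -0.02 0 0 0 0" --grip 0.42

```text
t: 36.25
ee_pos: [551.9, -255.8, 163.6]
orientation: [-0.083, 1.58, 0.09]
ft_force: [0.0, -0.4, -1.2]
width: 50.8
```

Emit:
carry_out --pt "0 0 0 0 0 0" --pt "0 0 0 0 0 0"

```text
t: 36.5
ee_pos: [550.5, -254.7, 161.4]
orientation: [-0.08, 1.584, 0.091]
ft_force: [-0.5, -0.7, 0.7]
width: 51.1
```

```bash
python3 go.py 556,-258,60;
```

```text
t 36.5 p [ 550.5 -254.7  161.4] w 51.1 F [-0.5 -0.7  0.7] q [-0.45  0.48  1.7  -0.    0.98 -2.13] jaw az 96.2 tilt 0.94
[ 556. -258.   60.] tool delta m [ 0.1012 -0.0046  0.0065] rows 1.6
turn deg [ 0.2  -0.83 -0.45]
```

Emit:
carry_out --pt "0 -0.004 0.006 0.2 -0.8 -0.4" --pt "0 0 0 0 0 0" --pt "0.025 0 0 0 0 0" --pt "0.03 0 0 0 0 0" --pt "0.025 0 0 0 0 0" --pt "0.015 0 0 0 0 0" --pt "0 0 0 0 0 0" --pt "0 0 0 0 0 0"

```text
t: 37.5
ee_pos: [560.3, -252.2, 66.6]
orientation: [-0.089, 1.564, 0.088]
ft_force: [0.9, 0.2, 0.8]
width: 50.9
```

```bash
python3 go.py 556,-258,11;
```

```text
t 37.5 p [ 560.3 -252.2   66.6] w 50.9 F [0.9 0.2 0.8] q [-0.44  0.61  1.74  0.    0.78 -2.13] jaw az 96.5 tilt 0.27
[ 556. -258.   11.] tool delta m [ 0.0556 -0.0052 -0.0052] rows 0.9
turn deg [0.47 0.26 0.08]
```

Emit:
carry_out --pt "0 -0.005 -0.005 0.4 0.3 0" --pt "0 0 0 0 0 0" --pt "0.018 0 0 0 0 0" --pt "0.018 0 0 0 0 0" --pt "0.01 0 0 0 0 0" --pt "0 0 0 0 0 0" --pt "0 0 0 0 0 0"

```text
t: 38.38
ee_pos: [556.2, -258.7, 18.3]
orientation: [-0.084, 1.569, 0.081]
ft_force: [-0.5, -0.3, 0.4]
width: 51.1
```

```bash
python3 go.py 556,-258,11;
```

```text
t 38.38 p [ 556.2 -258.7   18.3] w 51.1 F [-0.5 -0.3  0.4] q [-0.45  0.69  1.75 -0.    0.7  -2.13] jaw az 96.0 tilt 0.12
[ 556. -258.   11.] tool delta m [ 0.0072  0.0007 -0.0001] rows 0.1
turn deg [0.02 0.01 0.12]
```

Emit:
carry_out --pt "0.008 0 0 0 0 0" --pt "0 0 0 0 0 0" --pt "0 0 0 0 0 0"

```text
t: 38.75
ee_pos: [556.7, -258.9, 10.5]
orientation: [-0.085, 1.568, 0.08]
ft_force: [-0.0, -0.1, -0.1]
width: 50.9
```

Emit:
carry_out --pt "0 0 0 0 0 0" --pt "0 0 0 0 0 0" --pt "0 0 0 0 0 0" --pt "0 0 0 0 0 0" --pt "0 0 0 0 0 0" --pt "0 0 0 0 0 0" --pt "0 0 0 0 0 0" --grip 1

```text
t: 39.62
ee_pos: [557.1, -259.0, 11.1]
orientation: [-0.085, 1.567, 0.08]
ft_force: [0.1, -0.4, 0.4]
width: 22.9
```

Emit:
carry_out --pt "-0.01 0 0 0 0 0" --pt "-0.01 0 0 0 0 0" --pt "0 0 0 0 0 0" --pt "0 0 0 0 0 0"

```text
t: 40.12
ee_pos: [557.1, -259.0, 32.8]
orientation: [-0.085, 1.567, 0.08]
ft_force: [-0.5, -0.1, -0.5]
width: 22.9
```

```bash
python3 go.py 556,-258,170; python3 - <<'E'
from h import *
S=grab('side');W=grab('wrist')
cv2.imwrite('pics/c6.png',np.hstack([cv2.resize(S['pixels'][260:400,260:400],(400,400)),cv2.resize(W['pixels'][190:350,200:360],(400,400))]))
E
```

```text
t 40.12 p [ 557.1 -259.    32.8] w 22.9 F [-0.5 -0.1 -0.5] q [-0.45  0.66  1.75 -0.    0.73 -2.13] jaw az 96.0 tilt 0.25
[ 556. -258.  170.] tool delta m [-0.1372  0.0006 -0.0006] rows 2.2
turn deg [0.03 0.14 0.21]
```

View pics/c6.png

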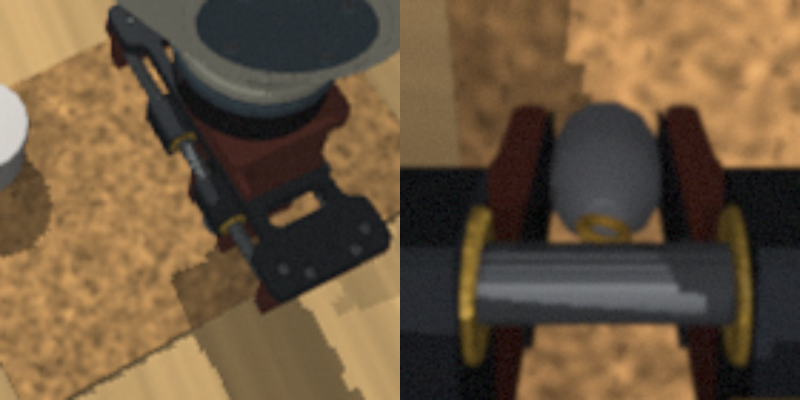

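The wrist crop shows the smallest held straight between the pads. I'll lift it and carry it to the last cup, at about (436,162).

Emit:
carry_out --pt "-0.02 0 0 0 0 0" --pt "-0.03 0 0 0 0 0" --pt "-0.04 0 0 0 0 0" --pt "-0.04 0 0 0 0 0" --pt "-0.02 0 0 0 0 0" --pt "0 0 0 0 0 0" --pt "0 0 0 0 0 0"

```text
t: 41.1
ee_pos: [556.4, -258.4, 192.3]
orientation: [-0.086, 1.565, 0.079]
ft_force: [-0.7, -0.3, -1.7]
width: 22.9
```

```bash
python3 go.py 436,162,180
```

```text
t 41.1 p [ 556.4 -258.4  192.3] w 22.9 F [-0.7 -0.3 -1.7] q [-0.45  0.44  1.68 -0.    1.01 -2.13] jaw az 96.0 tilt 0.32
[436. 162. 180.] tool delta m [ 0.0102  0.4307 -0.0756] rows 7.0
turn deg [0.03 0.2  0.24]
```

Emit:
carry_out --pt "0 0.045 -0.008 0 0 0" --pt "0 0.06 -0.011 0 0 0" --pt "0 0.06 -0.011 0 0 0" --pt "0 0.06 -0.011 0 0 0" --pt "0 0.06 -0.011 0 0 0" --pt "0 0.06 -0.011 0 0 0" --pt "0 0.055 -0.008 0 0 0" --pt "0 0.02 -0.003 0 0 0"

```text
t: 42.1
ee_pos: [431.7, 160.3, 182.8]
orientation: [-0.082, 1.578, 0.076]
ft_force: [1.0, -0.2, -0.9]
width: 22.7
```

Emit:
carry_out --pt "0 0 0 0 0 0" --pt "0 0 0 0 0 0"

```text
t: 42.35
ee_pos: [430.4, 160.7, 181.3]
orientation: [-0.085, 1.581, 0.078]
ft_force: [-1.2, -0.1, -1.2]
width: 23.4
```

```bash
python3 go.py 436,162,80
```

```text
t 42.35 p [430.4 160.7 181.3] w 23.4 F [-1.2 -0.1 -1.2] q [ 0.33  0.25  2.01 -0.    0.9  -1.34] jaw az 95.9 tilt 0.7
[436. 162.  80.] tool delta m [0.1012 0.0011 0.0069] rows 1.6
turn deg [-0.07 -0.66  0.23]
```

Emit:
carry_out --pt "0 0.003 0.005 0 -0.7 0.2" --pt "0 0 0 0 0 0" --pt "0.025 0 0 0 0 0" --pt "0.025 0 0 0 0 0" --pt "0.025 0 0 0 0 0" --pt "0.02 0 0 0 0 0" --pt "0 0 0 0 0 0" --pt "0 0 0 0 0 0"

```text
t: 43.35
ee_pos: [439.1, 159.9, 84.7]
orientation: [-0.074, 1.565, 0.074]
ft_force: [-0.2, -0.4, -0.7]
width: 23.0
```

```bash
python3 go.py 436,162,32
```

```text
t 43.35 p [439.1 159.9  84.7] w 23.0 F [-0.2 -0.4 -0.7] q [ 0.32  0.42  2.06 -0.    0.65 -1.34] jaw az 95.4 tilt 0.27
[436. 162.  32.] tool delta m [ 0.0527  0.0024 -0.0031] rows 0.8
turn deg [-0.58  0.27  0.01]
```

Emit:
carry_out --pt "0 0.002 -0.003 -0.5 0.2 0" --pt "0 0 0 0 0 0" --pt "0.018 0 0 0 0 0" --pt "0.018 0 0 0 0 0" --pt "0.012 0 0 0 0 0" --pt "0 0 0 0 0 0" --pt "0 0 0 0 0 0"

```text
t: 44.22
ee_pos: [439.1, 163.0, 39.5]
orientation: [-0.08, 1.56, 0.084]
ft_force: [0.3, -0.3, -1.3]
width: 23.0
```

```bash
python3 go.py 436,162,23; python3 - <<'E'
from h import *
S=grab('side');T=grab('top')
cv2.imwrite('pics/c7.png',np.hstack([cv2.resize(S['pixels'][90:230,170:340],(486,400)),cv2.resize(T['pixels'][130:300,120:260],(300,364+36))]))
E
```

```text
t 44.23 p [439.1 163.   39.5] w 23.0 F [ 0.3 -0.3 -1.3] q [ 0.33  0.51  2.08 -0.    0.54 -1.34] jaw az 96.0 tilt 0.53
[436. 162.  23.] tool delta m [ 0.0165 -0.0007 -0.0033] rows 0.3
turn deg [-0.02  0.52 -0.1 ]
```

View pics/c7.png

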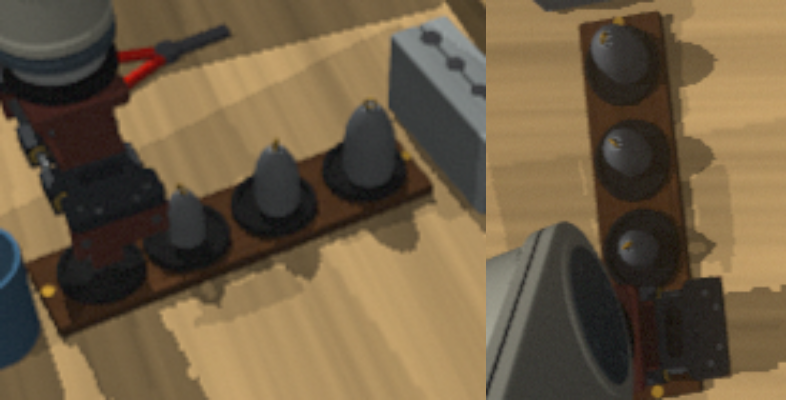

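The other three stand upright and centred in their cups, biggest by the mould. Now the last one goes down.

Emit:
carry_out --pt "0 -0.001 -0.003 0 0.5 -0.1" --pt "0 0 0 0 0 0" --pt "0.006 0 0 0 0 0" --pt "0 0 0 0 0 0" --pt "0.005 0 0 0 0 0" --pt "0 0 0 0 0 0"

```text
t: 45.08
ee_pos: [436.5, 161.7, 28.5]
orientation: [-0.082, 1.568, 0.082]
ft_force: [0.9, -0.2, -0.4]
width: 22.7
```

Emit:
carry_out --pt "0.001 0 0 0 0 0" --pt "0 0 0 0 0 0"

```text
t: 45.32
ee_pos: [436.5, 161.7, 27.3]
orientation: [-0.082, 1.568, 0.082]
ft_force: [0.4, 0.3, -1.2]
width: 22.8
```

Emit:
carry_out --pt "0.0015 0 0 0 0 0" --pt "0 0 0 0 0 0" --pt "0.001 0 0 0 0 0" --pt "0 0 0 0 0 0"

```text
t: 45.82
ee_pos: [436.6, 161.7, 24.8]
orientation: [-0.082, 1.568, 0.082]
ft_force: [-1.1, -0.6, -1.5]
width: 23.0
```

Emit:
carry_out --pt "0.001 0 0 0 0 0" --pt "0 0 0 0 0 0"

```text
t: 46.08
ee_pos: [436.6, 161.8, 23.8]
orientation: [-0.082, 1.568, 0.082]
ft_force: [0.6, -0.3, -0.8]
width: 23.1
```

Emit:
carry_out --pt "0.001 0 0 0 0 0" --pt "0 0 0 0 0 0"

```text
t: 46.32
ee_pos: [436.7, 161.8, 23.0]
orientation: [-0.082, 1.568, 0.082]
ft_force: [-1.1, -0.1, 0.4]
width: 22.8
```

Emit:
carry_out --pt "0.0007 0 0 0 0 0" --pt "0 0 0 0 0 0"

```text
t: 46.58
ee_pos: [436.8, 161.8, 23.1]
orientation: [-0.082, 1.567, 0.082]
ft_force: [-0.3, -0.5, -1.4]
width: 23.1
```

Emit:
carry_out --pt "0 0 0 0 0 0" --pt "0 0 0 0 0 0" --pt "0 0 0 0 0 0" --pt "0 0 0 0 0 0" --grip 0.36

```text
t: 47.08
ee_pos: [437.0, 161.9, 22.9]
orientation: [-0.081, 1.567, 0.082]
ft_force: [-0.8, 0.3, 0.2]
width: 55.6
```

Emit:
carry_out --pt "-0.02 0 0 0 0 0" --pt "-0.03 0 0 0 0 0" --pt "-0.04 0 0 0 0 0" --pt "-0.04 0 0 0 0 0" --pt "-0.04 0 0 0 0 0" --pt "0 0 0 0 0 0"

```text
t: 47.82
ee_pos: [436.2, 161.6, 197.2]
orientation: [-0.082, 1.569, 0.082]
ft_force: [0.8, 0.1, -0.3]
width: 56.5
```

Emit:
carry_out --pt "0 -0.04 0 0 0 0" --pt "0 -0.05 0 0 0 0" --pt "0 -0.05 0 0 0 0" --pt "0 -0.03 0 0 0 0" --pt "0 0 0 0 0 0" --pt "0 0 0 0 0 0"

```text
t: 48.58
ee_pos: [451.3, -11.1, 191.9]
orientation: [-0.082, 1.576, 0.084]
ft_force: [-0.2, 0.6, -0.4]
width: 56.8
```

```bash
python3 go.py; cat > fin.py <<'E'
from h import *
S=grab('side');T=grab('top')
cv2.imwrite('pics/c8.png',np.hstack([cv2.resize(S['pixels'][90:230,170:340],(430,354)),cv2.resize(T['pixels'][70:360,110:470],(370,354))]))
E
python3 fin.py
```

```text
t 48.58 p [451.3 -11.1 191.9] w 56.8 F [-0.2  0.6 -0.4] q [-0.05  0.22  2.02  0.    0.91 -1.73] jaw az 96.1 tilt 0.37
turn deg [ 0.07 -0.36 -0.08]
```

View pics/c8.png

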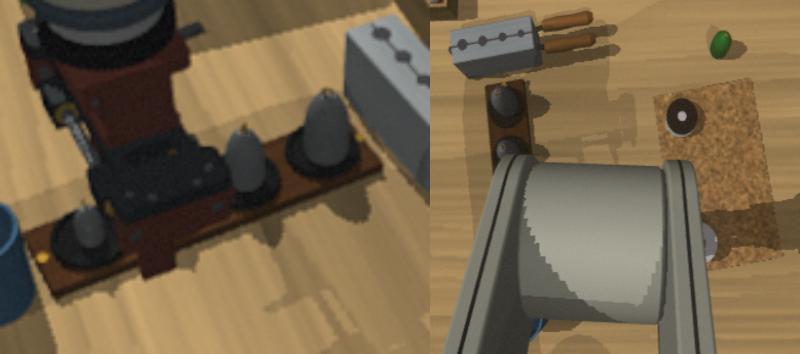

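The arm hides part of the rack, so I'll move it farther off and check the rack and the bait cup once more.

Emit:
carry_out --pt "0 -0.045 0 0 0 0" --pt "0 -0.055 0 0 0 0" --pt "0 -0.055 0 0 0 0" --pt "0 -0.055 0 0 0 0" --pt "0 -0.055 0 0 0 0" --pt "0 -0.04 0 0 0 0" --pt "0 0 0 0 0 0" --pt "0 0 0 0 0 0"

```text
t: 49.68
ee_pos: [490.5, -313.3, 190.5]
orientation: [-0.095, 1.574, 0.099]
ft_force: [0.2, -0.8, -0.6]
width: 56.1
```

```bash
cp side.npz s0.npz; python3 fin.py; python3 - <<'E'
from h import *
S=load('side')
C=[(662,189),(581,180),(506,171),(436,162)];Hs=[78,68,58,48]
print([proj(S,[(x,y,16+h),(x,y,16)]).round(0).tolist() for (x,y),h in zip(C,Hs)])
a=cv2.imread('pics/side0.png');b=S['pixels']
for n,im in(('start',a),('now',b)):
    hsv=cv2.cvtColor(im,cv2.COLOR_BGR2HSV); m=((hsv[...,1]>180)&((hsv[...,0]<8)|(hsv[...,0]>172))).astype(np.uint8); w=np.zeros_like(m);cv2.circle(w,(252,303),25,1,-1)
    M=cv2.moments(m*w,True); print(n,'button',M['m00'],M['m10']/max(M['m00'],1),M['m01']/max(M['m00'],1))
print('mould diff',np.abs(a[95:170,310:385].astype(int)-b[95:170,310:385]).mean())
E
```

```text
[[[299.0, 123.0], [298.0, 149.0]], [[265.0, 138.0], [266.0, 161.0]], [[233.0, 153.0], [235.0, 172.0]], [[202.0, 168.0], [206.0, 183.0]]]
start button 52.0 251.42307692307693 302.36538461538464
now button 52.0 251.42307692307693 302.36538461538464
mould diff 68.89416296296297
```

View pics/c8.png

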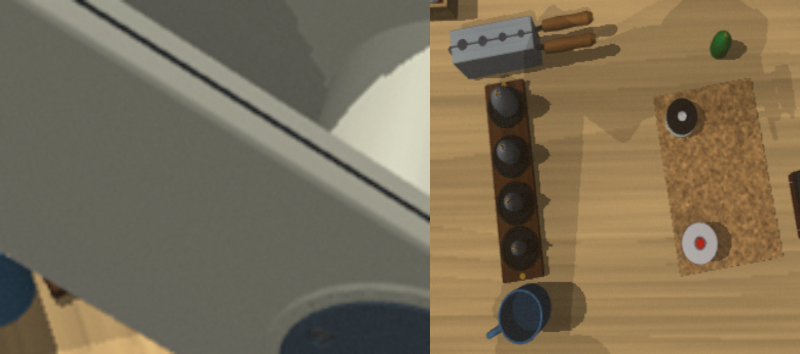

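All four sinkers stand in their cups in order of size, biggest next to the mould. Mould and bait cup have not moved, and the arm is clear. I'll hand in.

```bash
python3 -c "
from workcell import ctrl
print(ctrl.close_job())"
```

```text
the job is handed in; nothing more can be done
None
```

All four sinkers are in the rack, one to a cup, with the biggest next to the mould and the smallest at the mug end. I handed the job in at about 50 s on the robot clock. Each one was lowered in steps of about 1 mm until it touched the cup floor, then released.

**Final checks:**
- **Sinkers:** in the last top view all four stand upright and about central in their cups. The arm was clear of them.
- **Bait cup:** its red button sits at the same pixel in the side view as at the start.
- **Mould:** it looks unmoved in the top view. The side-view comparison failed (difference of 69) because the arm blocked that camera, so the top view is the only check.

**Disagreements along the way:**
- **Camera views:** before the first move, the fixed cameras differed by about 8 mm on the sinkers and the cups. I used averages, which the wrist views confirmed to within about 5 mm.
- **Touchdown force:** the readings for the three smaller sinkers were noisy, so for those I relied mainly on the height no longer dropping.

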